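# Zero the purge gauge, then seat the purge valve and open it two turns

## Robot

A 6-joint arm with a two-finger parallel gripper is mounted at the origin on a cart in front of the work surface, level with it; the furniture and walls round the work are solid. World frame = base frame: x ahead of the robot, y to its left, z up, the work surface at z = 0. Lengths are in m, angles in degrees, forces in N, time in s.
With the tool pointing down it reaches from about 0.4 to 0.825 m from the base axis. Payload 7 kg.
Tool frame: the origin (TCP) lies midway between the tips of the shut fingers; the grasp point (between the pads) lies 19 mm behind it; z points along the fingers, y is the line along which they close (so a half turn about z gives the same grasp; the last joint's range is limited). The gripper opens to 88 mm and grips with 3 to 60 N. Pads are 19 mm wide; open, the fingers measure 130 mm over their backs; the gripper's body (78 mm by 193 mm) begins 47 mm behind the grasp point.
Start: joints at [-55.056, 20.546, 0.682, 0, -70.136, -16.507], TCP at [0.213, -0.64, 0.227] pointing down, gripper open.
Joint ranges: [-176.03, 176.03], [-82.01, 121.73], [-58.28, 71.71], [-173.87, 95.51], [-174.79, -0.11], [-173.66, 173.66]. Speed limits (degrees/s): [136.94, 136.94, 172.46, 180, 180, 180].

## Interface

Orientations are given as [roll, pitch, yaw] about the fixed x, y, z axes, in that order (R = Rz(yaw) Ry(pitch) Rx(roll)).
In Python, from plant import * gives the robot as it stands.
- The arm moves only by the tool move_arm, never from a script. Its argument "commands" is a list of rows, each a list of 7 numbers: the shift along the world's x, y, z in mm, then the turn, a rotation vector about the world's x, y, z in degrees, then the opening in per cent of the stroke, from 0 (shut) to 100 (fully open). In form: [[x, y, z, rx, ry, rz, fingers], ...]. A call has 1 to 20 rows; each row shifts and turns the commanded pose from where the row before left it; what a row does not reach is not made up. A row lasts 1/10 s, in which the tool goes at most 50 mm and 8.59 degrees, less where a joint would pass 70% of its speed; a pose out of reach is approached as far as the arm can. A call with a gripper value outside its range is refused whole. The fingers move at their own pace and stop on an object; "squeeze" is the grip in N (left out, the last holds). Time passes only in rows, so rows that do not move let the fingers close. It gives the time, the measured TCP pose, the force and the opening at its end, in the units of the state.
- get_state(): the state, without advancing time (a new reading comes with each control period).
- capture(name): name is "side" or "top"; returns a dict with "frame" (384x512x3 uint8, blue, green, red), "camera_matrix" (3x3 intrinsics, pixels), "world_to_cam" (4x4, takes a point from world to camera coordinates). Camera axes: x right, y up, looking along -z (the intrinsics and any distortion apply to the point x, -y, -z); pixel columns grow to the right and rows downward; lengths in m; the calibration is good to about 2 mm. A picture is of the moment at which its call begins. There is no depth.
- close_job(): hands the job in, once; it reports no verdict.
The state is a dict: "time_s": time; "joints": joint angles; "qd": joint speeds; "joint_torque": joint torques, N m; "tcp_pos": TCP position; "eef_rot": TCP orientation; "contact_force": force on the tool from outside, world axes, zero at the start; "moment": the same for the moment, N m; "gripper_width": finger opening in m.
Only numpy, scipy, OpenCV 4.12 (cv2) and the standard library are available. Lean on these libraries where they do the work, as an engineer would, in place of code of your own. Each camera call takes 0.05 s, during which the arm holds its last target. There are 200 camera calls.

## Task

Get the nitrogen purge ready before the supply is switched on: first turn the black knob on the gauge until its red pointer stands on the green zero mark. Then turn the red handwheel clockwise until the valve comes up against its closed stop, and from there open it exactly two full turns counter-clockwise. Finish holding the handwheel's black handle in the gripper, do not let go, and leave the gauge on zero and the small lens boxes and the infrared viewer where they are.

Things in the scene. Friction and masses are not known exactly. Their poses are not given: they have to be found in the camera images.
- gauge_base: Round grey gauge, 100 mm in diameter, its white dial facing up 55 mm above the table, on an aluminium foot 116 x 80 x 8 mm screwed to the table (it does not move). Brass stubs with blue plugs reach 78 mm from the centre to either side (own +y and -y) at 30 mm height. Origin: centre of the underside; the green zero mark lies on the dial's edge in the direction of its own -x; z up.
- zero_knob (a joint): Angle of the gauge's knob and pointer, rad: 0 when the pointer is on the green zero mark, growing counter-clockwise seen from above; it can turn from -1.7 to 1.7, starts between 0.5 and 1.3 and stays where it is left (friction 0.04 N m). Dial ticks are 10 degrees apart.
- knob_grip (a point): Point on the knob's axis, the gauge's centre, 83 mm above the table, where the knob is gripped. The knob is an upright black bar 34 mm long (own x), 13 mm thick (own y), reaching from 64 to 98 mm above the table; the red pointer lies under it, just above the dial, pointing to its own -x. Axes turn with the knob.
- pointer_tip (a point): Outer end of the red pointer, 41 mm from the knob's axis and 58 mm above the table.
- valve_base: Brass valve on an aluminium foot 140 x 84 x 8 mm screwed to the table (it does not move), short red index line on the foot's front edge (own -x). Brass stubs with blue plugs reach 52 mm from the centre to either side (own +y, -y) at 23 mm height. Origin: centre of the underside, on the wheel's axis; z up. The wheel above it is level, red, 105 mm in diameter, five spokes, its rim from 78 to 90 mm above the table.
- wheel (a joint): Angle of the valve wheel, rad: 0 at the closed stop (handle over the red index line, in the valve foot's -x direction), growing as it opens, counter-clockwise seen from above; two turns open is 12.57, the open end 28.3. It starts between 2.5 and 5.5 and stays where it is left (friction 0.12 N m).
- handle: Black upright handle on the wheel's rim: round, 18 mm in diameter, 54 mm tall, from 91 to 145 mm above the table, its axis 46 mm from the wheel's axis. It spins freely about its own axis, so a gripper that holds it can carry the wheel round without turning itself. Origin: centre of its lower end; its own x, y turn as it spins.
- handle_grip (a point): Point on the handle's axis 123 mm above the table, where it is gripped.
- lens_box_1: Small white eight-sided lens box, 38 x 42 x 19 mm, loose on the table. Origin: centre of its underside.
- lens_box_2: Small pinkish eight-sided lens box, 38 x 42 x 19 mm, loose on the table. Origin: centre of its underside.
- ir_viewer: Black hand-held infrared viewer lying on the table, 129 x 157 x 54 mm, loose. Origin: centre of its underside.

How it is judged:
By the outcome, as a careful person would: the job done as asked, in the order asked, and still so for the second after the job is handed in, while the arm keeps its last pose, push and grip.
It also fails if it takes over 69 s, if anything falls off the work surface, if the arm or the gripper's body presses on something with over 40 N, if the wrist force passes 120 N, or if a joint passes its speed limit or range.

## Working session

There is one attempt and no reset: what is moved stays moved. The work goes in short steps, Python scripts to look and compute and a tool call to move; the robot and the scene stay as the last step left them, time stands still between calls to the robot, and variables do not carry over. Pictures are saved under pics/ and viewed, on a budget of 10 in all, crops included, one or two more only if the job needs it, and the job is handed in when it is done.

Besides the shell and the picture viewer there is one more tool, called after "Request:" as name(argument=value, ...), one argument or row to a line, values as JSON. move_arm: Moves the arm, as the interface text tells. Its arguments: {"type":"object","properties":{"commands":{"type":"array"},"squeeze":{"type":"number"}},"required":["commands"]}

```bash
mkdir -p pics; cat > h.py <<'E'
from plant import *
import numpy as np, cv2
def snap(n,f):
    c=capture(n); np.savez('pics/'+f+'.npz',**c); cv2.imwrite('pics/'+f+'.png',c['frame']); return c
def load(f): return np.load('pics/'+f+'.npz')
def ray(c,u,v,z):
    K=c['camera_matrix'];T=c['world_to_cam']
    d=np.linalg.inv(K)@[u,v,1]; d=np.array([d[0],-d[1],-d[2]])
    R=T[:3,:3];o=-R.T@T[:3,3];d=R.T@d
    return (o+d*(z-o[2])/d[2]).round(4)
def proj(c,p):
    T=c['world_to_cam'];q=T[:3,:3]@np.array(p)+T[:3,3];q=c['camera_matrix']@[q[0],-q[1],-q[2]];return (q[:2]/q[2]).round(1)
def crop(f,x0,y0,x1,y1,s):
    i=cv2.imread('pics/'+f+'.png')[y0:y1,x0:x1];cv2.imwrite('pics/'+f+'_c%d_%d.png'%(x0,y0),cv2.resize(i,None,fx=s,fy=s,interpolation=cv2.INTER_CUBIC))
E
python3 - <<'E'
from h import *
a=snap('top','t0');b=snap('side','s0')
cv2.imwrite('pics/both.png',np.vstack([a['frame'],b['frame']])[:, :] if 0 else cv2.resize(np.hstack([a['frame'],b['frame']]),(800,300)))
cv2.imwrite('pics/t0b.png',cv2.resize(a['frame'],(800,600)))
print(a['camera_matrix'],a['world_to_cam'],b['world_to_cam'],get_state())
E
```

```text
[[492.59784255   0.         262.71915958]
 [  0.         492.59784255 197.53579225]
 [  0.           0.           1.        ]] [[ 9.72311349e-02 -9.95261802e-01 -2.29496092e-04 -8.08355996e-02]
 [ 9.74694802e-01  9.51752215e-02  2.02266458e-01 -4.88979537e-01]
 [-2.01286237e-01 -1.98902859e-02  9.79330500e-01 -1.25492278e+00]
 [ 0.00000000e+00  0.00000000e+00  0.00000000e+00  1.00000000e+00]] [[-0.83796159 -0.54534167  0.02056286  0.34923412]
 [ 0.29009733 -0.41321016  0.86319227 -0.2379138 ]
 [-0.46223794  0.7292872   0.50445641 -0.8025865 ]
 [ 0.          0.          0.          1.        ]] {'time_s': 0.1, 'joints': array([-5.50582436e+01,  2.05872180e+01,  6.41130596e-01, -1.79678755e-02,
       -7.01376910e+01, -1.65059342e+01]), 'qd': array([-0.00675859, -0.11520553,  0.15221154,  0.16152938, -0.07542969,
        0.03808676]), 'joint_torque': array([-1.39893877e-03, -5.84164524e+01,  2.93752724e+01,  7.01563731e+00,
        1.02125737e-02, -5.96063069e-05]), 'tcp_pos': array([ 0.21329357, -0.63995954,  0.22573295]), 'eef_rot': array([ 1.79914874e+02, -7.60890033e-03, -1.61570289e+02]), 'contact_force': array([0.04112506, 0.10121174, 0.00739635]), 'moment': array([ 0.04371272,  0.02367991, -0.04239969]), 'gripper_width': 0.08768112175008255}
```

View pics/t0b.png

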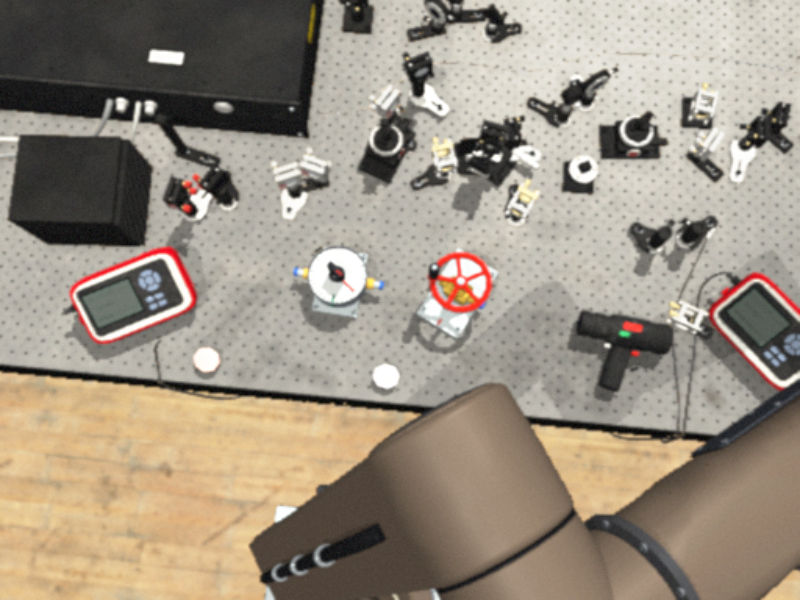

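View pics/s0.png

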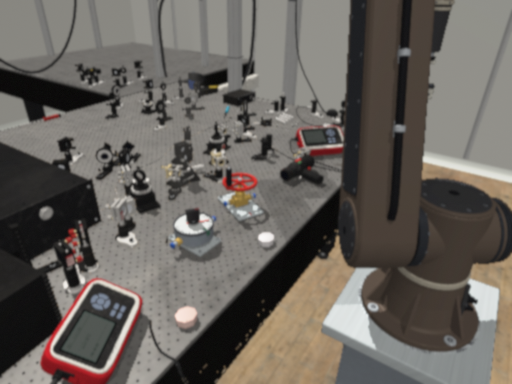

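The top view shows the gauge at about (338,275) and the wheel at (461,282), with the handle near (434,270). The lens boxes are at (206,360) and (385,376), and the viewer is at (625,345). I'll crop in closer.

```bash
python3 - <<'E'
from h import *
crop('t0',180,150,330,220,5.3)
c=load('t0')
s=512/800
for n,u,v,z in [('gauge',338,275,.055),('wheel',461,282,.084),('handle',434,270,.14),('box',385,376,.02)]: print(n,ray(c,u*s,v*s,z))
E
```

```text
gauge [0.5398 0.0956 0.055 ]
wheel [ 0.5407 -0.1128  0.084 ]
handle [ 0.5422 -0.0659  0.14  ]
box [ 0.3798 -0.0005  0.02  ]
```

View pics/t0_c180_150.png

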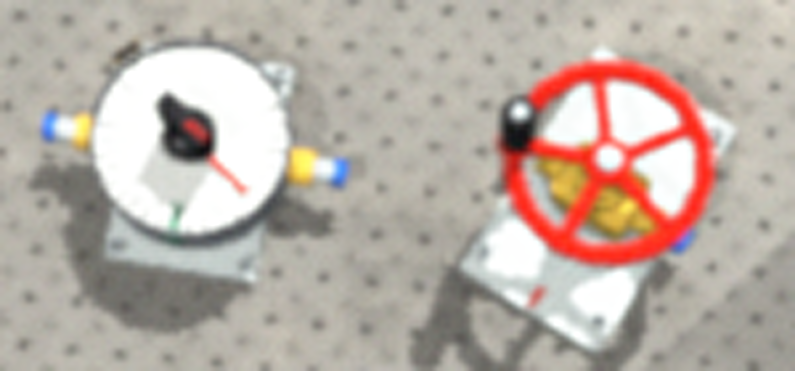

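The crop shows the dial centred at (191,140), the zero mark at (174,228) and the pointer tip at (246,191). The wheel rim is centred at (609,163), the index line is at (537,297) and the handle top at (519,108).

```bash
python3 - <<'E'
from h import *
c=load('t0')
f=lambda x,y,z: ray(c,(x+.5)/5.3-.5+180,(y+.5)/5.3-.5+150,z)
g=f(191,140,.055);zm=f(174,228,.055);zi=f(177,208,.055);p=f(246,191,.058);p0=f(212,160,.058)
st=[f(52,125,.03),f(338,171,.03)]
w=f(609,163,.085);ix=f(537,297,.008);h=f(519,108,.145)
ang=lambda a,b: np.degrees(np.arctan2(*(b-a)[1::-1])).round(1)
print(g,'stub mid',(st[0]+st[1])/2,np.linalg.norm(st[0]-st[1]),ang(st[1],st[0]))
print('zero',ang(g,zm),ang(g,zi),np.linalg.norm((zm-g)[:2]),'ptr',ang(g,p),ang(p0,p),np.linalg.norm((p-g)[:2]))
print('wheel',w,'idx',ang(w,ix),np.linalg.norm((ix-w)[:2]),'handle',h,ang(w,h),np.linalg.norm((h-w)[:2]))
for q in [(470,270),(594,350),(732,132),(602,50)]: print(f(*q,.008))
E
```

```text
[0.5396 0.0974 0.055 ] stub mid [0.5416  0.09815 0.03   ] 0.148823015693138 86.2
zero 176.0 175.3 0.045911654293871784 ptr -128.2 -127.2 0.03909130338067535
wheel [ 0.5407 -0.1113  0.085 ] idx 153.4 0.061760262305142435 handle [ 0.548  -0.0646  0.145 ] 81.1 0.0472671133030144
[ 0.4963 -0.048   0.008 ]
[ 0.4608 -0.1152  0.008 ]
[ 0.5826 -0.1769  0.008 ]
[ 0.6202 -0.1057  0.008 ]
```

Measured positions:
- **Gauge:** centre (0.541, 0.0975), zero direction 176°, pointer 232°, so the knob is at about +56°.
- **Wheel:** centre (0.540, -0.1115), index at 153.6°, handle at 81°, so the wheel is at about 287°.

I'll move above the gauge and turn the tool to yaw -128.

Request:
move_arm(
  commands=[
    [16.4, 36.9, 0, 0, 0, 1.7, 100],
    [16.4, 36.9, 0, 0, 0, 1.7, 100],
    [16.4, 36.9, 0, 0, 0, 1.7, 100],
    [16.4, 36.9, 0, 0, 0, 1.7, 100],
    [16.4, 36.9, 0, 0, 0, 1.7, 100],
    [16.4, 36.9, 0, 0, 0, 1.7, 100],
    [16.4, 36.9, 0, 0, 0, 1.7, 100],
    [16.4, 36.9, 0, 0, 0, 1.7, 100],
    [16.4, 36.9, 0, 0, 0, 1.7, 100],
    [16.4, 36.9, 0, 0, 0, 1.7, 100],
    [16.4, 36.9, 0, 0, 0, 1.7, 100],
    [16.4, 36.9, 0, 0, 0, 1.7, 100],
    [16.4, 36.9, 0, 0, 0, 1.7, 100],
    [16.4, 36.9, 0, 0, 0, 1.7, 100],
    [16.4, 36.9, 0, 0, 0, 1.7, 100],
    [16.4, 36.9, 0, 0, 0, 1.7, 100],
    [16.4, 36.9, 0, 0, 0, 1.7, 100],
    [16.4, 36.9, 0, 0, 0, 1.3, 100],
    [16.4, 36.9, 0, 0, 0, 1.7, 100],
    [16.4, 36.4, 0, 0, 0, 1.7, 100],
  ],
  squeeze=30,
)

```text
time_s: 2.1
tcp_pos: [0.5416, 0.0988, 0.2263]
eef_rot: [180.0, -0.0, -127.9]
contact_force: [0.9, -0.7, -0.3]
gripper_width: 0.0875
```

Request:
move_arm(
  commands=[
    [0, -1, -25, 0, 0, 0, 100],
    [0, 0, -25, 0, 0, 0, 100],
    [0, 0, -25, 0, 0, 0, 100],
    [0, 0, -25, 0, 0, 0, 100],
    [0, 0, -20, 0, 0, 0, 100],
    [0, 0, -20, 0, 0, 0, 60],
    [0, 0, -13, 0, 0, 0, 60],
    [0, 0, -6, 0, 0, 0, 60],
    [0, 0, 0, 0, 0, 0, 60],
  ],
)

```text
time_s: 3.0
tcp_pos: [0.5412, 0.096, 0.067]
eef_rot: [180.0, -0.1, -128.0]
contact_force: [0.3, -0.1, 0.4]
gripper_width: 0.0612
```

```bash
python3 - <<'E'
from h import *
snap('side','s1');snap('top','t1')
a=cv2.imread('pics/s1.png')[150:270,120:280];b=cv2.imread('pics/t1.png')[110:230,150:310]
cv2.imwrite('pics/v1.png',cv2.resize(np.hstack([a,b]),(800,300),interpolation=cv2.INTER_CUBIC))
E
```

```text
(no output)
```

View pics/v1.png

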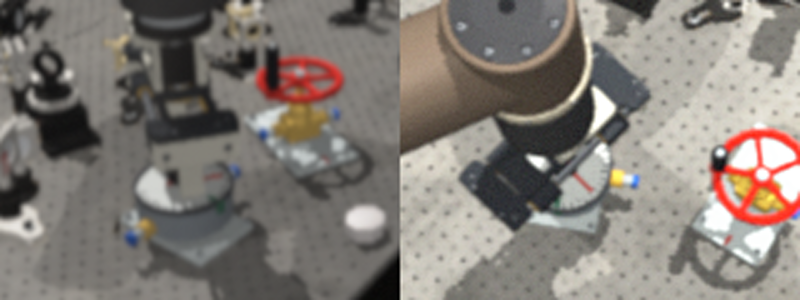

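The fingers straddle the knob: it shows between the pads at about (170,180) in the left panel, and the tool sits over the pointer line in the right panel. I'll close now.

Request:
move_arm(
  commands=[
    [0, 1, 0, 0, 0, 0, 30],
    [0, 0, 0, 0, 0, 0, 18],
    [0, 0, 0, 0, 0, 0, 5],
    [0, 0, 0, 0, 0, 0, 5],
    [0, 0, 0, 0, 0, 0, 5],
    [0, 0, 0, 0, 0, 0, 5],
  ],
)

```text
time_s: 3.7
tcp_pos: [0.541, 0.0974, 0.0676]
eef_rot: [180.0, -0.0, -128.0]
contact_force: [-2.2, 1.1, 1.4]
gripper_width: 0.0125
```

Request:
move_arm(
  commands=[
    [0, 0, 0, 0, 0, -4, 5],
    [0, 0, 0, 0, 0, -4, 5],
    [0, 0, 0, 0, 0, -4, 5],
    [0, 0, 0, 0, 0, -4, 5],
    [0, 0, 0, 0, 0, -4, 5],
    [0, 0, 0, 0, 0, -4, 5],
    [0, 0, 0, 0, 0, -4, 5],
    [0, 0, 0, 0, 0, -4, 5],
    [0, 0, 0, 0, 0, -4, 5],
    [0, 0, 0, 0, 0, -4, 5],
    [0, 0, 0, 0, 0, -4, 5],
    [0, 0, 0, 0, 0, -4, 5],
    [0, 0, 0, 0, 0, -4, 5],
    [0, 0, 0, 0, 0, -4, 5],
    [0, 0, 0, 0, 0, 0, 5],
    [0, 0, 0, 0, 0, 0, 5],
  ],
)

```text
time_s: 5.3
tcp_pos: [0.5409, 0.0979, 0.0677]
eef_rot: [180.0, -0.0, 176.0]
contact_force: [-4.3, 4.6, 3.6]
gripper_width: 0.0129
```

```bash
python3 - <<'E'
from h import *
snap('side','s2');snap('top','t2')
a=cv2.imread('pics/s2.png')[200:270,150:240];b=cv2.imread('pics/t2.png')[145:215,170:260]
cv2.imwrite('pics/v2.png',cv2.resize(np.hstack([a,b]),(800,311),interpolation=cv2.INTER_CUBIC))
print(get_state()['moment'],get_state()['eef_rot'])
E
```

```text
[ 1.85715518  1.67757515 -0.09280316] [ 1.79954178e+02 -3.97050136e-02  1.76033201e+02]
```

View pics/v2.png

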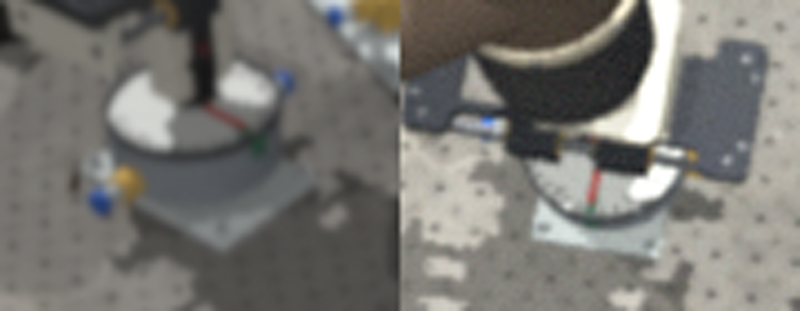

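The pointer lines up with the green mark in both views: left panel, pointer tip (245,128) and mark (258,143); right panel, (592,200) and (590,212). I'll release, lift clear and check from above.

Request:
move_arm(
  commands=[
    [0, 0, 0, 0, 0, 0, 40],
    [0, 0, 0, 0, 0, 0, 60],
    [0, 0, 0, 0, 0, 0, 60],
    [0, 0, 10, 0, 0, 0, 60],
    [0, 0, 30, 0, 0, 0, 60],
    [0, 0, 40, 0, 0, 0, 60],
    [0, -30, 40, 0, 0, 0, 100],
    [0, -35, 0, 0, 0, 0, 100],
    [0, -35, 0, 0, 0, 0, 100],
    [0, -35, 0, 0, 0, 0, 100],
    [0, -30, 0, 0, 0, 0, 100],
    [0, 0, 0, 0, 0, 0, 100],
  ],
)

```text
time_s: 6.6
tcp_pos: [0.5411, -0.0707, 0.1884]
eef_rot: [-180.0, 0.0, 175.9]
contact_force: [0.1, 0.4, 0.4]
gripper_width: 0.0869
```

```bash
python3 - <<'E'
from h import *
snap('side','s3');snap('top','t3')
a=cv2.imread('pics/s3.png')[200:260,155:225];b=cv2.imread('pics/t3.png')[148:208,180:250]
cv2.imwrite('pics/v3.png',cv2.resize(np.hstack([a,b]),None,fx=5.7,fy=5.7,interpolation=cv2.INTER_CUBIC))
E
```

```text
(no output)
```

View pics/v3.png

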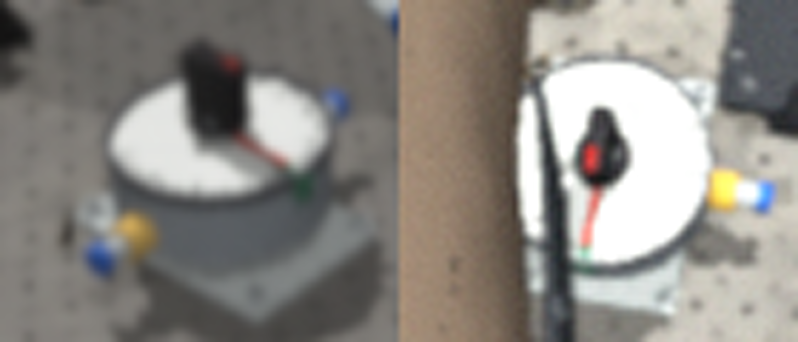

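The pointer ends at the mark: left panel, pointer (237,137) to (288,166) with the mark around (300,180); right panel, pointer (598,190) to (586,246) with the mark at (584,258). I'll put numbers on it.

```bash
python3 - <<'E'
from h import *
t=load('t3');s=load('s3')
b=cv2.imread('pics/v3.png').astype(int)
B,G,R=b[...,0],b[...,1],b[...,2]
ang=lambda v: np.degrees(np.arctan2(v[1],v[0])).round(1)%360
T=lambda x,y,z: ray(t,(x+.5)/5.7-.5-70+180,(y+.5)/5.7-.5+148,z)
S=lambda x,y,z: ray(s,(x+.5)/5.7-.5+155,(y+.5)/5.7-.5+200,z)
C=np.array([.541,.0977])
for nm,f,x0,x1 in [('side',S,150,400),('top',T,560,640)]:
    for cn,m,z in [('red',(R-np.maximum(G,B)>50),.058),('green',(G-np.maximum(R,B)>(15 if nm=='side' else 12)),.056)]:
        m=m.copy();m[:,:x0]=0;m[:,x1:]=0
        m[:(130 if nm=='side' else 185)]=0
        y,x=np.nonzero(m)
        if len(x)<5: print(nm,cn,len(x));continue
        P=np.array([f(a,c,z)[:2] for a,c in zip(x[::7],y[::7])])
        mu=P.mean(0);d=np.linalg.svd(P-mu)[2][0];d*=np.sign(d@(mu-C))
        print(nm,cn,len(x),(x.mean(),y.mean()),mu.round(4),'axis',ang(d),'from C',ang(mu-C),np.linalg.norm(mu-C).round(4))
E
```

```text
side red 0
side green 0
top red 508 (np.float64(590.3799212598425), np.float64(216.99015748031496)) [0.5122 0.1005] axis 174.1 from C 174.4 0.029
top green 131 (np.float64(584.3435114503817), np.float64(252.68702290076337)) [0.4955 0.1013] axis 260.3 from C 175.4 0.0457
```

```bash
python3 - <<'E'
from h import *
s=load('s3');b=cv2.imread('pics/v3.png').astype(int);B,G,R=b[...,0],b[...,1],b[...,2]
ang=lambda v: np.degrees(np.arctan2(v[1],v[0])).round(1)%360
S=lambda x,y,z: ray(s,(x+.5)/5.7-.5+155,(y+.5)/5.7-.5+200,z)[:2]
Y,X=np.mgrid[:b.shape[0],:b.shape[1]];roi=(X>225)&(X<325)&(Y>125)&(Y<200)
dr=(R-np.maximum(G,B))*roi;dg=(G-np.maximum(R,B))*roi;print(dr.max(),dg.max())
# dial centre in side view from known geometry: dark-rim ellipse extremes left/right
for n,D,z in [('red',dr,.058),('green',dg,.055)]:
    y,x=np.nonzero(D>.5*D.max());P=np.array([S(a,c,z) for a,c in zip(x[::3],y[::3])]);mu=P.mean(0);d=np.linalg.svd(P-mu)[2][0]
    print(n,len(x),x.mean().round(1),y.mean().round(1),mu.round(4),'axis',ang(d),ang(-d))
    for C in [(.541,.0977),(.540,.0977),(.541,.0967)]: print(ang(mu-C),np.linalg.norm(mu-C).round(4))
E
```

```text
42 13
red 576 261.1 150.2 [0.5146 0.1021] axis 173.4 353.4
170.6 0.0267
170.3 0.0257
168.5 0.0269
green 300 302.3 186.3 [0.4854 0.1096] axis 133.2 313.2
168.0 0.0569
167.8 0.0559
167.0 0.0571
```

The checks agree on the gauge to about a degree: the gripped tool yaw was 176.0° and the zero direction is 175.5 to 176.2°. Next I grip the handle at about (0.5475, -0.0655), with the TCP at z 0.105.

Request:
move_arm(
  commands=[
    [6.5, 5, 0, 0, 0, 0, 100],
    [0, 0, -20, 0, 0, 0, 100],
    [0, 0, -25, 0, 0, 0, 100],
    [0, 0, -25, 0, 0, 0, 100],
    [0, 0, -13, 0, 0, 0, 100],
    [0, 0, 0, 0, 0, 0, 60],
    [0, 0, 0, 0, 0, 0, 40],
    [0, 0, 0, 0, 0, 0, 25],
    [0, 0, 0, 0, 0, 0, 10],
    [0, 0, 0, 0, 0, 0, 10],
    [0, 0, 0, 0, 0, 0, 10],
  ],
  squeeze=30,
)

```text
time_s: 7.8
tcp_pos: [0.5482, -0.0629, 0.1051]
eef_rot: [180.0, 0.0, 176.0]
contact_force: [-0.8, 1.1, 0.1]
gripper_width: 0.0453
```

```bash
python3 - <<'E'
from h import *
snap('side','s4');snap('top','t4')
a=cv2.imread('pics/s4.png')[140:240,180:290];b=cv2.imread('pics/t4.png')[130:230,220:330]
cv2.imwrite('pics/v4.png',cv2.resize(np.hstack([a,b]),None,fx=3.6,fy=3.6,interpolation=cv2.INTER_CUBIC))
E
```

```text
(no output)
```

View pics/v4.png

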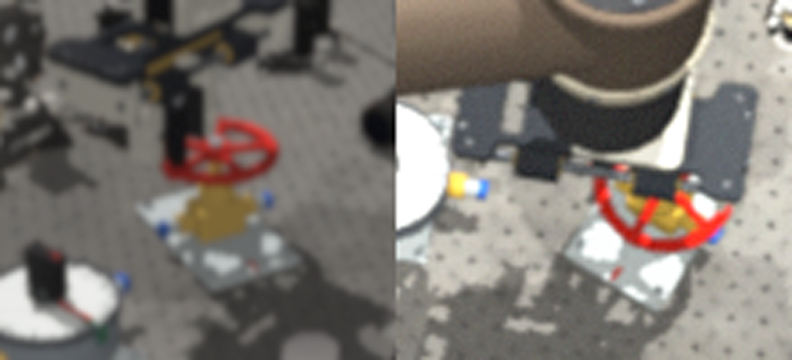

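The handle stands between the two fingers (top panel (540,155) and (655,185)), and they are still closing. The rim is clear below them.

Request:
move_arm(
  commands=[
    [0, -1, 0, 0, 0, 0, 10],
    [0, 0, 0, 0, 0, 0, 10],
    [0, 0, 0, 0, 0, 0, 10],
    [0, 0, 0, 0, 0, 0, 10],
    [0, 0, 0, 0, 0, 0, 10],
  ],
)

```text
time_s: 8.4
tcp_pos: [0.5477, -0.0647, 0.1046]
eef_rot: [-179.9, -0.0, 176.0]
contact_force: [0.4, -5.6, 0.0]
gripper_width: 0.0172
```

```bash
python3 - <<'E'
import numpy as np
a=np.radians(81-15*np.arange(25));p=46*np.c_[np.cos(a),np.sin(a)];d=np.diff(p,axis=0).round(1)
print(d.tolist())
E
```

```text
[[11.5, -3.4], [10.2, -6.3], [8.3, -8.7], [5.7, -10.6], [2.8, -11.7], [-0.3, -12.0], [-3.4, -11.5], [-6.3, -10.2], [-8.7, -8.3], [-10.6, -5.7], [-11.7, -2.8], [-12.0, 0.3], [-11.5, 3.4], [-10.2, 6.3], [-8.3, 8.7], [-5.7, 10.6], [-2.8, 11.7], [0.3, 12.0], [3.4, 11.5], [6.3, 10.2], [8.7, 8.3], [10.6, 5.7], [11.7, 2.8], [12.0, -0.3]]
```

First 90°, to check the forces.

Request:
move_arm(
  commands=[
    [11.5, -3.4, 0, 0, 0, 0, 10],
    [10.2, -6.3, 0, 0, 0, 0, 10],
    [8.3, -8.7, 0, 0, 0, 0, 10],
    [5.7, -10.6, 0, 0, 0, 0, 10],
    [2.8, -11.7, 0, 0, 0, 0, 10],
    [-0.3, -12.0, 0, 0, 0, 0, 10],
    [0, 0, 0, 0, 0, 0, 10],
  ],
  squeeze=40,
)

```text
time_s: 9.1
tcp_pos: [0.5872, -0.1188, 0.1047]
eef_rot: [-180.0, 0.1, 176.0]
contact_force: [5.6, -3.4, -3.1]
gripper_width: 0.0171
```

Request:
move_arm(
  commands=[
    [-3.4, -11.5, 0, 0, 0, 0, 10],
    [-6.3, -10.2, 0, 0, 0, 0, 10],
    [-8.7, -8.3, 0, 0, 0, 0, 10],
    [-10.6, -5.7, 0, 0, 0, 0, 10],
    [-11.7, -2.8, 0, 0, 0, 0, 10],
    [-12.0, 0.3, 0, 0, 0, 0, 10],
    [0, 0, 0, 0, 0, 0, 10],
  ],
)

```text
time_s: 9.8
tcp_pos: [0.5314, -0.1552, 0.1046]
eef_rot: [-180.0, -0.1, 176.0]
contact_force: [-2.7, -0.2, 0.6]
gripper_width: 0.0174
```

Request:
move_arm(
  commands=[
    [-11.5, 3.4, 0, 0, 0, 0, 10],
    [-10.2, 6.3, 0, 0, 0, 0, 10],
    [-8.3, 8.7, 0, 0, 0, 0, 10],
    [-5.7, 10.6, 0, 0, 0, 0, 10],
    [-2.8, 11.7, 0, 0, 0, 0, 10],
    [0, 6, 0, 0, 0, 0, 10],
    [0, 0, 0, 0, 0, 0, 10],
    [0, 0, 0, 0, 0, 0, 10],
  ],
)

```text
time_s: 10.6
tcp_pos: [0.4962, -0.1064, 0.1047]
eef_rot: [179.9, 0.1, 176.1]
contact_force: [6.7, 2.1, -5.7]
gripper_width: 0.0173
```

Request:
move_arm(
  commands=[
    [0.3, 2.4, 0, 0, 0, 0, 10],
    [0.4, 2.4, 0, 0, 0, 0, 10],
    [0.5, 2.3, 0, 0, 0, 0, 10],
    [0.6, 2.3, 0, 0, 0, 0, 10],
    [0.7, 2.3, 0, 0, 0, 0, 10],
    [0, 0, 0, 0, 0, 0, 10],
    [0, 0, 0, 0, 0, 0, 10],
  ],
)

```text
time_s: 11.3
tcp_pos: [0.4984, -0.0957, 0.1047]
eef_rot: [-180.0, 0.1, 176.1]
contact_force: [7.9, -2.9, -5.1]
gripper_width: 0.0167
```

Request:
move_arm(
  commands=[
    [0.8, 2.3, 0, 0, 0, 0, 10],
    [0.5, 1.1, 0, 0, 0, 0, 10],
    [0, 0, 0, 0, 0, 0, 10],
    [0, 0, 0, 0, 0, 0, 10],
  ],
)

```text
time_s: 11.7
tcp_pos: [0.4996, -0.0925, 0.1047]
eef_rot: [-180.0, 0.1, 176.1]
contact_force: [6.4, -4.2, -5.2]
gripper_width: 0.0172
```

Request:
move_arm(
  commands=[
    [0.5, 1.1, 0, 0, 0, 0, 10],
    [0.5, 1.1, 0, 0, 0, 0, 10],
    [0, 0, 0, 0, 0, 0, 10],
    [0, 0, 0, 0, 0, 0, 10],
  ],
)

```text
time_s: 12.1
tcp_pos: [0.5005, -0.0905, 0.1047]
eef_rot: [-180.0, 0.1, 176.1]
contact_force: [7.5, -4.9, -6.2]
gripper_width: 0.0173
```

Request:
move_arm(
  commands=[
    [0.5, 1.1, 0, 0, 0, 0, 10],
    [0, 0, 0, 0, 0, 0, 10],
    [0, 0, 0, 0, 0, 0, 10],
  ],
)

```text
time_s: 12.4
tcp_pos: [0.5008, -0.0897, 0.1047]
eef_rot: [-179.9, 0.1, 176.1]
contact_force: [7.0, -7.3, -5.5]
gripper_width: 0.0168
```

Request:
move_arm(
  commands=[
    [0.5, 1.1, 0, 0, 0, 0, 10],
    [0, 0, 0, 0, 0, 0, 10],
    [0, 0, 0, 0, 0, 0, 10],
  ],
)

```text
time_s: 12.7
tcp_pos: [0.5008, -0.0896, 0.1046]
eef_rot: [-179.9, 0.0, 176.1]
contact_force: [6.0, -13.2, -5.2]
gripper_width: 0.0171
```

Request:
move_arm(
  commands=[
    [0.5, 1.1, 0, 0, 0, 0, 10],
    [0, 0, 0, 0, 0, 0, 10],
    [0, 0, 0, 0, 0, 0, 10],
  ],
)

```text
time_s: 13.0
tcp_pos: [0.5009, -0.0894, 0.1046]
eef_rot: [-179.8, -0.0, 176.1]
contact_force: [6.7, -18.6, -5.2]
gripper_width: 0.0171
```

The closed stop shows clearly: TCP stays at (0.5008, -0.0896) while the push rises to 18 N, and it lies at about 152.5°, matching the index line. I'll use that as the reference for two turns.

```bash
python3 - <<'E'
import numpy as np
a=np.radians(152.5+15*np.arange(13));p=46*np.c_[np.cos(a),np.sin(a)];d=np.diff(p,axis=0).round(1)
print(d.tolist(),d.sum(0),p[-1]-p[0])
E
```

```text
[[-4.1, -11.3], [-1.0, -12.0], [2.1, -11.8], [5.1, -10.9], [7.7, -9.2], [9.8, -6.9], [11.3, -4.1], [12.0, -1.0], [11.8, 2.1], [10.9, 5.1], [9.2, 7.7], [6.9, 9.8]] [ 81.7 -42.5] [ 81.60499665 -42.48087242]
```

Request:
move_arm(
  commands=[
    [-1.2, -2.7, 0, 0, 0, 0, 10],
    [-4.1, -11.3, 0, 0, 0, 0, 10],
    [-1.0, -12.0, 0, 0, 0, 0, 10],
    [2.1, -11.8, 0, 0, 0, 0, 10],
    [5.1, -10.9, 0, 0, 0, 0, 10],
    [7.7, -9.2, 0, 0, 0, 0, 10],
    [9.8, -6.9, 0, 0, 0, 0, 10],
    [11.3, -4.1, 0, 0, 0, 0, 10],
    [12.0, -1.0, 0, 0, 0, 0, 10],
    [11.8, 2.1, 0, 0, 0, 0, 10],
    [10.9, 5.1, 0, 0, 0, 0, 10],
    [9.2, 7.7, 0, 0, 0, 0, 10],
    [6.9, 9.8, 0, 0, 0, 0, 10],
    [0, 0, 0, 0, 0, 0, 10],
  ],
)

```text
time_s: 14.4
tcp_pos: [0.5834, -0.1309, 0.1046]
eef_rot: [180.0, 0.1, 176.1]
contact_force: [2.5, 0.9, 1.2]
gripper_width: 0.017
```

Request:
move_arm(
  commands=[
    [4.1, 11.3, 0, 0, 0, 0, 10],
    [1.0, 12.0, 0, 0, 0, 0, 10],
    [-2.1, 11.8, 0, 0, 0, 0, 10],
    [-5.1, 10.9, 0, 0, 0, 0, 10],
    [-7.7, 9.2, 0, 0, 0, 0, 10],
    [-9.8, 6.9, 0, 0, 0, 0, 10],
    [-11.3, 4.1, 0, 0, 0, 0, 10],
    [-12.0, 1.0, 0, 0, 0, 0, 10],
    [-11.8, -2.1, 0, 0, 0, 0, 10],
    [-10.9, -5.1, 0, 0, 0, 0, 10],
    [-9.2, -7.7, 0, 0, 0, 0, 10],
    [-6.9, -9.8, 0, 0, 0, 0, 10],
    [0, 0, 0, 0, 0, 0, 10],
  ],
)

```text
time_s: 15.7
tcp_pos: [0.4998, -0.0918, 0.1047]
eef_rot: [-180.0, 0.1, 176.0]
contact_force: [8.1, -7.5, -6.9]
gripper_width: 0.0174
```

One turn is done, about 2 mm past the reference. On to the second.

Request:
move_arm(
  commands=[
    [-4.1, -11.3, 0, 0, 0, 0, 10],
    [-1.0, -12.0, 0, 0, 0, 0, 10],
    [2.1, -11.8, 0, 0, 0, 0, 10],
    [5.1, -10.9, 0, 0, 0, 0, 10],
    [7.7, -9.2, 0, 0, 0, 0, 10],
    [9.8, -6.9, 0, 0, 0, 0, 10],
    [11.3, -4.1, 0, 0, 0, 0, 10],
    [12.0, -1.0, 0, 0, 0, 0, 10],
    [11.8, 2.1, 0, 0, 0, 0, 10],
    [10.9, 5.1, 0, 0, 0, 0, 10],
    [9.2, 7.7, 0, 0, 0, 0, 10],
    [6.9, 9.8, 0, 0, 0, 0, 10],
    [0, 0, 0, 0, 0, 0, 10],
  ],
)

```text
time_s: 17.0
tcp_pos: [0.5825, -0.1325, 0.1047]
eef_rot: [180.0, 0.1, 176.0]
contact_force: [4.4, 0.3, -0.6]
gripper_width: 0.0175
```

Request:
move_arm(
  commands=[
    [4.1, 11.3, 0, 0, 0, 0, 10],
    [1.0, 12.0, 0, 0, 0, 0, 10],
    [-2.1, 11.8, 0, 0, 0, 0, 10],
    [-5.1, 10.9, 0, 0, 0, 0, 10],
    [-7.7, 9.2, 0, 0, 0, 0, 10],
    [-9.8, 6.9, 0, 0, 0, 0, 10],
    [-11.3, 4.1, 0, 0, 0, 0, 10],
    [-12.0, 1.0, 0, 0, 0, 0, 10],
    [-11.8, -2.1, 0, 0, 0, 0, 10],
    [-10.9, -5.1, 0, 0, 0, 0, 10],
    [-9.2, -7.7, 0, 0, 0, 0, 10],
    [-3.5, -5, 0, 0, 0, 0, 10],
    [0, 0, 0, 0, 0, 0, 10],
    [0, 0, 0, 0, 0, 0, 10],
    [0, 0, 0, 0, 0, 0, 10],
  ],
)

```text
time_s: 18.5
tcp_pos: [0.5025, -0.0869, 0.1046]
eef_rot: [-179.9, -0.0, 176.0]
contact_force: [3.1, -5.1, -1.1]
gripper_width: 0.0171
```

Short of the reference by (-1.8, -2.9) mm, so I'll creep in.

Request:
move_arm(
  commands=[
    [-0.9, -1.4, 0, 0, 0, 0, 10],
    [-0.8, -1.4, 0, 0, 0, 0, 10],
    [0, 0, 0, 0, 0, 0, 10],
    [0, 0, 0, 0, 0, 0, 10],
    [0, 0, 0, 0, 0, 0, 10],
  ],
)

```text
time_s: 19.0
tcp_pos: [0.5016, -0.0886, 0.1046]
eef_rot: [-180.0, -0.0, 176.0]
contact_force: [4.3, -3.4, -0.1]
gripper_width: 0.0174
```

```bash
python3 - <<'E'
from h import *
snap('side','s5');snap('top','t5');g=get_state();print(g['tcp_pos'],g['contact_force'])
a=cv2.imread('pics/s5.png')[150:250,160:290];b=cv2.imread('pics/t5.png')[145:245,180:310]
cv2.imwrite('pics/v5.png',cv2.resize(np.hstack([a,b]),None,fx=3.05,fy=3.05,interpolation=cv2.INTER_CUBIC))
E
```

```text
[ 0.50155198 -0.08857153  0.10457712] [ 3.82133863 -2.66881875 -0.69486559]
```

View pics/v5.png

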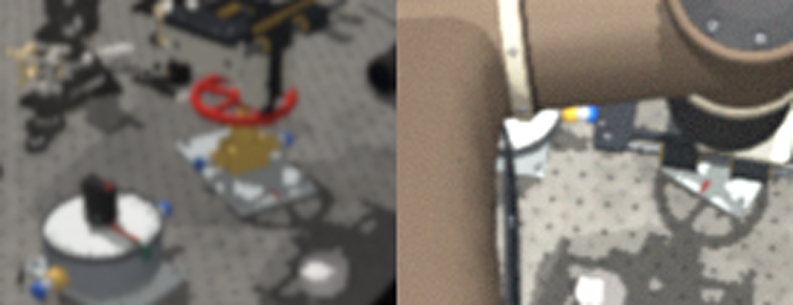

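The handle stands over the red index line (top panel, line at (706,186), between the fingers), and the gauge pointer is still on green (left, (145,250)). The handle is still about 1.4 mm short of the reference.

Request:
move_arm(
  commands=[
    [-0.7, -1.4, 0, 0, 0, 0, 10],
    [0, 0, 0, 0, 0, 0, 10],
    [0, 0, 0, 0, 0, 0, 10],
    [0, 0, 0, 0, 0, 0, 10],
  ],
)

```text
time_s: 19.5
tcp_pos: [0.5011, -0.0895, 0.1046]
eef_rot: [-180.0, 0.0, 176.0]
contact_force: [4.0, -0.9, -0.0]
gripper_width: 0.0172
```

```bash
python3 - <<'E'
from h import *
for _ in range(3):
    g=get_state();print(g['tcp_pos'].round(5),g['contact_force'].round(1),g['gripper_width'])
E
```

```text
[ 0.50109 -0.08952  0.10459] [ 4.  -0.9 -0. ] 0.017231568229211073
[ 0.50109 -0.08952  0.10459] [ 4.  -0.9 -0. ] 0.017231568229211073
[ 0.50109 -0.08952  0.10459] [ 4.  -0.9 -0. ] 0.017231568229211073
```

Request:
move_arm(
  commands=[
    [-0.3, -0.5, 0, 0, 0, 0, 10],
    [0, 0, 0, 0, 0, 0, 10],
    [0, 0, 0, 0, 0, 0, 10],
    [0, 0, 0, 0, 0, 0, 10],
  ],
)

```text
time_s: 19.9
tcp_pos: [0.5009, -0.0899, 0.1046]
eef_rot: [180.0, 0.0, 176.0]
contact_force: [4.0, 1.2, -1.6]
gripper_width: 0.0173
```

```bash
python3 - <<'E'
from h import *
g=get_state();print(g['tcp_pos'].round(5),g['contact_force'].round(1),g['gripper_width'],g['time_s'])
snap('side','s6');a=cv2.imread('pics/s0.png').astype(np.float32);b=cv2.imread('pics/s6.png').astype(np.float32)
for n,(x0,y0,x1,y1) in dict(box1=(255,228,278,252),box2=(170,300,203,334),viewer=(278,150,328,190)).items():
    p,q=[cv2.cvtColor(i[y0:y1,x0:x1],cv2.COLOR_BGR2GRAY) for i in (a,b)]
    print(n,cv2.phaseCorrelate(p,q,cv2.createHanningWindow(p.shape[::-1],cv2.CV_32F)))
p,q=[cv2.cvtColor(load(f)['frame'][205:245,165:220],cv2.COLOR_BGR2GRAY).astype(np.float32) for f in ('s3','s6')]
print('gauge since release: max diff',cv2.absdiff(cv2.blur(p,(3,3)),cv2.blur(q,(3,3))).max())
E
```

```text
[ 0.50091 -0.08994  0.10461] [ 4.   1.2 -1.6] 0.017317523519039035 19.9
box1 ((2.8066778418125207, -0.46506095790626567), 0.2894168007704947)
box2 ((0.03156818081394519, -0.11780388028612876), 0.8630534866709768)
viewer ((-0.03414300965562944, 0.08353948740928274), 0.8512766652107239)
gauge since release: max diff 22.000008
```

Box 1's correlation is spoiled by the arm's shadow. Read directly, its pixel position is unchanged: (266,240) at the start and (265,239) now. The tool also stayed well above it the whole time. Handing in.

```bash
python3 -c "
from plant import *
print(close_job())"
```

```text
the job is handed in; nothing more can be done
None
```

I zeroed the gauge, closed the valve to its stop, then opened it two full turns. I handed the job in at about 20 s with the gripper still holding the black handle.

- **Gauge:** I turned the knob about 56° clockwise. The gripped tool read 176.0°, against 175.3–176.2° measured for the zero mark. After release, one image measurement put the pointer about 1° off the mark (174.3° against 175.4°), which is within measuring error. The side view's absolute angles were several degrees off, so I did not use them. In the later pictures the pointer still stands on green.
- **Closed stop:** The handle stopped moving at (0.5008, -0.0896) while the push rose to about 18 N. That lines up with the red index line.
- **Two turns open:** The handle went round exactly twice and came back to (0.5009, -0.0899), within about 0.5 mm (under 1°) of the stop position. The last picture, taken about 1.6 mm before that, shows it over the index line. The grip is on, with a finger opening of 17 mm and about 4 N on the tool.
- **Loose items:** The pinkish lens box (2) and the viewer shifted by 0.1 pixel or less. The automatic check on the white box (1) was inconclusive because of the arm's shadow, but its pixel position is unchanged by eye. The gauge comparison showed a brightness change of 22 grey levels. I took that for shadow and did not follow it up.

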